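Turn a cured resin panel face down for back sanding

ROBOT

A 7-joint arm with a two-finger parallel gripper is mounted at the origin on the work surface. World frame = base frame: x ahead of the robot, y to its left, z up, the work surface at z = 0. Lengths are in m, angles in degrees, forces in N, time in s.
With the tool pointing down it reaches from about 0.35 to 0.9 m from the base axis. Payload 8.1 kg.
Tool frame: the origin (TCP) lies at the very end of the fingers, on their centre line; the grasp point (between the pads) lies 19 mm behind it (grip_depth is the distance from the TCP to the grasp point, in m); z points along the fingers, y is the line along which they close (so a half turn about z gives the same grasp; the last joint's range is limited). The gripper opens to 92 mm and grips with 3 to 60 N. Pads are 19 mm wide; open, the fingers measure 130 mm over their backs; the gripper's body (75 mm by 190 mm) begins 47 mm behind the grasp point.
Start: joints at [-71.54, 24.895, 1.432, 90.138, -0.665, 64.973, -4.303], TCP at [0.258, 0.569, 0.227] pointing down, gripper open.
Joint ranges: [-149.89, 149.89], [-25.12, 119.58], [-72.63, 75.52], [4.76, 147.25], [-75.54, 255.54], [6.69, 114.76], [-157.13, 157.13]. Speed limits (degrees/s): [127.2, 127.2, 172.46, 172.46, 180, 180, 180].

INTERFACE

Orientations are given as [roll, pitch, yaw] about the fixed x, y, z axes, in that order (R = Rz(yaw) Ry(pitch) Rx(roll)).
In Python, from bench import * gives the robot as it stands.
- The arm moves only by the tool arm_command, never from a script. Its argument "series" is text: rows parted by semicolons, each of 4 numbers parted by spaces: the shift along the tool's x, y, z in m, then the turn about the tool's z in degrees. A call has 1 to 8 rows; each row shifts and turns the commanded pose from where the row before left it, along the tool's axes as they then stand; what a row does not reach is not made up. A row lasts 1/10 s, in which the tool goes at most 50 mm and 8.59 degrees, less where a joint would pass 70% of its speed; a pose out of reach is approached as far as the arm can. A call is refused whole if a number of a shift passes 0.05 or a number of a turn 8.59, either way. A call with a gripper value outside its range is refused whole. "claw" is the opening, from 0 (shut) to 1 (fully open), set as the call begins (left out, the last holds). The fingers move at their own pace and stop on an object; "squeeze" is the grip in N (left out, the last holds). Time passes only in rows, so rows that do not move let the fingers close. It gives the time, the measured TCP pose, the force, the opening and the grip force at its end, in the units of the state.
- read_state(): the state, without advancing time (a new reading comes with each control period).
- get_image(name): name is "scene" or "top"; returns (picture, depth): 480x640x3 uint8, blue, green, red; 480x640 float32, m along the optical axis (not along the pixel's ray), 0 where there is no reading.
- camera_info(name): a dict with "fx", "fy", "cx", "cy" (pixels), "R" (3x3) and "t" (3): a world point X has camera coordinates R X + t. Camera axes: x right, y down, z forward; pixel columns grow to the right and rows downward; lengths in m; the calibration is good to about 2 mm. A picture is of the moment at which its call begins. camera_info takes no time and is no camera call.
- sign_off(): hands the job in; it is judged then, once.
Trained networks look in the newest picture that a camera, given by its name, has taken for a name from the list of things; names that differ only in an ending like _2 or _b are one class to them, and where a whole thing is asked for, a point or a joint stands for the part that bears it (a point fixed in the world has none). Each returns a list of dicts, best first, with "confidence" (0 to 1); they miss things now and then, are a little off and sometimes report something else, mostly with a low value. They report only what shows in the picture. A call takes as long as a camera call.
- recognise(camera, thing): "extent" ([centre column, centre row, width, height] in pixels, round what is visible of it).
- tip_of(camera, thing): "centre" ([column, row] in pixels: a listed point, or the origin of a listed thing).
The state is a dict: "clock": time; "joint_pos": joint angles; "joint_vel": joint speeds; "effort": joint torques, N m; "tool_pos": TCP position; "ee_rot": TCP orientation; "contact_force": force on the tool from outside, world axes, zero at the start; "torque": the same for the moment, N m; "grip_width": finger opening in m; "gripper_force": force on a finger pad.
Only numpy, scipy, OpenCV 4.12 (cv2) and the standard library are available. Lean on these libraries where they do the work, as an engineer would, in place of code of your own. Each camera call takes 0.05 s, during which the arm holds its last target. There are 200 camera calls.

TASK

The small poured-resin panel has cured face up on its two upturned cups. Turn it over and lay it gently, resin face down, squarely and centrally on the cork-faced rest so that it overhangs all round and its drips can be sanded; the empty slots of the drying rack are there to stand it on edge while you change your grip. Never let the panel fall or lie on the bench, and leave the two pieces already in the rack and the two bottles undisturbed.

Things in the scene. Friction and masses are not known exactly. Their poses are not given: they have to be found in the camera images.
- panel_mid (a point): Centre of the loose plate to be turned, 64 wide (its x) x 89 long (y) x 10 mm thick (z), about 65 g. One face is glossy blue resin with a gold and teal spiral, the other bare plywood with a small hanger plate. z points out of the resin face, up at the start, when it lies level, about centred and lengthwise on both cups, underside 40 mm above the bench, its long edges (64 mm apart) free to pinch.
- cups: Two translucent measuring cups standing upside down, fixed on a grey silicone mat (90 x 116 x 3 mm, stuck to the bench). Origin on the bench under the middle. The cups stand 24 mm either side of it along y, 37 mm across at the foot, 30 mm at their flat tops 40 mm above the bench.
- rack_mid (a point): Middle of a fixed wooden slotted rack, at slot-floor height (20 mm above bench). Rack 214 long (y), 62 wide (x), 46 mm high, two toothed rails 46 mm over their outsides. Six slots along x, at y = -80, -48, -16, 16, 48, 80 mm, 15 wide, 26 deep; a panel stands on its short edge across both rails, faces looking along y, and may lean 12 degrees. End slots are taken, the four between empty.
- tall_mid (a point): Centre of a loose panel like the one to be turned (64 wide x 89 high x 10 mm thick), standing on its short edge in one end slot of the rack (either end); its top is 109 mm above the bench. Leave it alone.
- small_mid (a point): Centre of a small loose plaque (56 wide x 42 high x 10 mm thick) standing in the other end slot of the rack; its top is 62 mm above the bench. Leave it alone.
- rest_top (a point): Centre of the top of the fixed rest: a wooden block with a cork face, 36 mm wide (x) x 70 mm long (y), top 40 mm above the bench (z up), on a foot 70 x 100 x 6 mm. The panel lies on it with its long axis along the block's (either way round), overhanging about 14 mm at the sides and 9 mm at the ends.
- bottle1_mid (a point): Centre of a loose pigment bottle, 36 mm across, 88 mm high, upright, beyond the rack. Leave it alone.
- bottle2_mid (a point): Centre of another pigment bottle of the same size, upright, beyond the rack. Leave it alone.

How it is judged (in metres and radians):
At the end, for the whole second after the job is handed in: The panel lies flat, resin face down (within about 5 degrees), on the cork face of the rest, its centre within 10 mm of the middle of the rest and its long axis within 8 degrees of the block's, at rest and let go (angle between panel_mid's own z axis and vertical above 3.05 rad and horizontal distance between panel_mid and rest_top below 0.01 m and angle between the y axis of panel_mid and the y axis of rest_top, either way round below 0.14 rad and z of panel_mid in the frame of rest_top between 0.002 and 0.008 m and linear speed of panel below 0.02 m/s and contact force between panel and the fingers below 0.1 N); the robot touches nothing.
It fails at once if the panel lies on the bench (height (world z) of panel_mid below 0.03 m).
It fails at once if the panel falls: it is let go more than 10 mm above the rest, or moves at over 0.5 m/s while not held ((linear speed of panel above 0.5 m/s and contact force between panel and the fingers below 0.05 N) or (contact force between panel and the fingers below 0.05 N and horizontal distance between panel_mid and rest_top below 0.06 m and z of panel_mid in the frame of rest_top above 0.015 m)).
It fails at once if the panel is pressed on the rest with over 40 N (contact force between panel and rest above 40 N).
It fails at once if a piece in the rack is moved more than 15 mm (distance of any of tall_mid, small_mid from where it was at the start of the episode above 0.015 m).
It fails at once if a bottle is moved more than 15 mm (distance of any of bottle1_mid, bottle2_mid from where it was at the start of the episode above 0.015 m).
It also fails if it takes over 58 s, if anything falls off the work surface, if the arm or the gripper's body presses on something with over 40 N, if the wrist force passes 120 N, or if a joint passes its speed limit or range.

## Working session

There is one attempt and no reset: what is moved stays moved. The work goes in short steps, Python scripts to look and compute and a tool call to move; the robot and the scene stay as the last step left them, time stands still between calls to the robot, and variables do not carry over. Pictures are saved under pics/ and viewed, at most 10 in all, crops included, and the job is handed in when it is done.

Besides the shell and the picture viewer there is one more tool, called by a JSON object that holds its "method" and its "body". arm_command: Moves the arm, as the interface text tells. Its arguments: {"type":"object","properties":{"series":{"type":"string"},"claw":{"type":"number"},"squeeze":{"type":"number"}},"required":["series"]}

```bash
mkdir -p pics; cat > h.py <<'E'
from bench import *
import numpy as np, cv2
def pix2w(cam,u,v,d=None,z=None):
    c=camera_info(cam);R=np.array(c["R"]);t=np.array(c["t"])
    r=np.array([(u-c["cx"])/c["fx"],(v-c["cy"])/c["fy"],1.])
    o=-R.T@t; w=R.T@r
    return o+w*(d if d is not None else (z-o[2])/w[2])
def cloud(cam,D):
    c=camera_info(cam);R=np.array(c["R"]);t=np.array(c["t"])
    v,u=np.mgrid[0:480,0:640]
    P=np.stack([(u-c["cx"])/c["fx"]*D,(v-c["cy"])/c["fy"]*D,D],-1)
    return (P-t)@R
E
python3 - <<'E'
from h import *
for n in("top","scene"):
    I,D=get_image(n);cv2.imwrite(f"pics/{n}0.png",I);np.save(f"{n}0.npy",D)
    c=camera_info(n);print(n,c["fx"],(-np.array(c["R"]).T@np.array(c["t"])).round(3),np.array(c["R"]).round(2).tolist())
    for th in["panel_mid","cups","rack_mid","tall_mid","small_mid","rest_top","bottle1_mid","bottle2_mid"]:
        for r in tip_of(n,th)[:2]:
            u,v=r["centre"];d=D[int(v),int(u)]
            print(th,round(r["confidence"],2),np.round(r["centre"],1),pix2w(n,u,v,d=d).round(3) if d>0 else None)
print(read_state())
E
```

```text
top 455.93904875428916 [0.429 0.01  0.869] [[-0.03, -1.0, 0.03], [-0.99, 0.02, -0.17], [0.17, -0.04, -0.98]]
panel_mid 0.66 [300.5 266. ] [0.514 0.016 0.01 ]
panel_mid 0.63 [176.8 240. ] [0.562 0.237 0.051]
rack_mid 0.73 [299.4 266.9] [0.512 0.019 0.011]
rack_mid 0.19 [151.8 162.9] [0.699 0.278 0.076]
tall_mid 0.63 [344.9 256. ] [ 0.519 -0.059  0.109]
small_mid 0.52 [253.4 262.4] [0.517 0.099 0.062]
rest_top 0.79 [436.8 269.6] [ 0.498 -0.233  0.041]
bottle1_mid 0.88 [369.6 164.6] [ 0.694 -0.116  0.061]
bottle2_mid 0.61 [152.9 164.6] [0.699 0.279 0.067]
scene 503.52362933539223 [ 0.889 -0.445  0.894] [[0.81, 0.59, 0.01], [0.5, -0.68, -0.53], [-0.31, 0.43, -0.85]]
panel_mid 0.7 [371.8 166.6] [0.555 0.23  0.05 ]
cups 0.59 [370.9 181.1] [0.575 0.195 0.049]
rack_mid 0.63 [302.6 230.2] [0.516 0.026 0.008]
tall_mid 0.92 [277.2 242.1] [ 0.527 -0.066  0.087]
small_mid 0.6 [324.4 199.9] [0.521 0.098 0.042]
rest_top 0.64 [210.4 308.8] [ 0.497 -0.233  0.039]
bottle1_mid 0.61 [333.8 325.1] [ 0.706 -0.132  0.06 ]
bottle2_mid 0.59 [442. 182.] [0.703 0.272 0.063]
{'clock': 0.9, 'joint_pos': array([-71.5403904 ,  24.89382383,   1.43298926,  90.13909717,
        -0.6647828 ,  64.97104413,  -4.3025918 ]), 'joint_vel': array([ 0.0731048 , -0.06236311,  0.0555247 ,  0.0537057 ,  0.06043447,
       -0.07750175, -0.05761632]), 'effort': array([ 3.77858050e-04, -6.67648244e+01,  9.84162167e-01, -3.14818096e+01,
       -6.07513147e-02,  3.25015280e-02,  4.54399321e-05]), 'tool_pos': array([0.25761158, 0.56945758, 0.22674559]), 'ee_rot': array([1.79995595e+02, 4.43982052e-04, 1.55656683e+02]), 'contact_force': array([-0.25573737,  0.57168459, -0.17217318]), 'torque': array([ 0.00660157, -0.08472951, -0.00031518]), 'gripper_force': 0.0, 'grip_width': 0.09171570942261838}
```

View pics/top0.png

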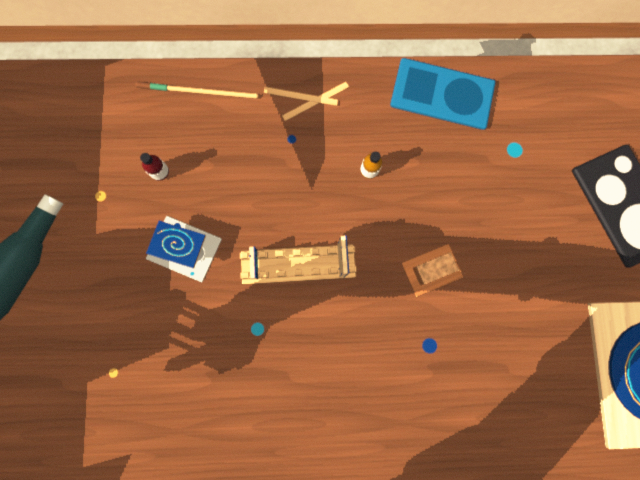

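```bash
python3 - <<'E'
from h import *
D=np.load("top0.npy");P=cloud("top",D);Z=P[...,2]
def rect(name,x0,x1,y0,y1,z0,z1):
    m=(D>0)&(P[...,0]>x0)&(P[...,0]<x1)&(P[...,1]>y0)&(P[...,1]<y1)&(Z>z0)&(Z<z1)
    m=cv2.morphologyEx(m.astype(np.uint8),cv2.MORPH_OPEN,np.ones((3,3)))>0
    q=P[m];r=cv2.minAreaRect((q[:,:2]*1000).astype(np.float32));print(name,len(q),r,np.median(q[:,2]).round(4),(cv2.boxPoints(r)).round().tolist())
rect("panel",.45,.65,.15,.32,.043,.06)
rect("rest",.4,.6,-.32,-.16,.032,.05)
rect("restfoot",.4,.6,-.32,-.14,.004,.05)
rect("rack",.42,.62,-.14,.16,.038,.05)
rect("tall",.42,.62,-.14,.05,.1,.12)
rect("small",.42,.62,.05,.16,.055,.07)
E
```

```text
panel 1763 ((555.1065063476562, 240.49273681640625), (90.64341735839844, 64.0179443359375), 71.36647033691406) 0.0502 [[510.0, 208.0], [571.0, 187.0], [600.0, 273.0], [539.0, 294.0]]
rest 758 ((500.7602233886719, -234.46157836914062), (35.96637725830078, 71.17344665527344), 20.32650375366211) 0.0407 [[472.0, -207.0], [496.0, -274.0], [530.0, -262.0], [505.0, -195.0]]
restfoot 1804 ((500.7467346191406, -234.11732482910156), (70.3573989868164, 99.67586517333984), 19.943267822265625) 0.0088 [[451.0, -199.0], [485.0, -293.0], [551.0, -269.0], [517.0, -175.0]]
rack 707 ((517.6283569335938, 21.517562866210938), (45.82730484008789, 209.14500427246094), 1.9346064329147339) 0.0453 [[491.0, 125.0], [498.0, -84.0], [544.0, -82.0], [537.0, 127.0]]
tall 235 ((521.539306640625, -58.76638412475586), (62.92208480834961, 10.428664207458496), 2.464773416519165) 0.1091 [[490.0, -55.0], [490.0, -65.0], [553.0, -63.0], [553.0, -52.0]]
small 184 ((517.9518432617188, 101.32206726074219), (53.819210052490234, 10.267166137695312), 1.5420807600021362) 0.0617 [[491.0, 106.0], [491.0, 95.0], [545.0, 97.0], [545.0, 107.0]]
```

The top view shows the blue spiral panel at about (177,243), the rack at (298,263) with the tall piece at (345,256) and the small one at (253,262), and the rest at (436,268). The depth rectangles match the given sizes. The tool always points down, so the panel has to pivot between the pads. I'll pinch it near its rack-side end and let the other end swing down.

```bash
cat >> h.py <<'E'
def plan(x,y,z,psi,n,s=None):
    s=s or read_state();p=np.array(s["tool_pos"]);a=s["ee_rot"][2]
    d=(np.array([x,y,z])-p);t=-((psi-a+180)%360-180)
    rows=[];
    for i in range(n):
        c,sn=np.cos(np.radians(a)),np.sin(np.radians(a))
        w=d/n; rows.append("%.4f %.4f %.4f %.2f"%(w[0]*c+w[1]*sn,w[0]*sn-w[1]*c,-w[2],t/n)); a-=t/n
    print("; ".join(rows))
E
python3 - <<'E'
from h import *
plan(.47,.27,.2,90,8)
E
```

```text
-0.0396 -0.0232 0.0033 8.21; -0.0425 -0.0173 0.0033 8.21; -0.0445 -0.0110 0.0033 8.21; -0.0457 -0.0045 0.0033 8.21; -0.0458 0.0020 0.0033 8.21; -0.0451 0.0085 0.0033 8.21; -0.0434 0.0149 0.0033 8.21; -0.0408 0.0209 0.0033 8.21
```

{"method": "arm_command", "body": {"series": "-0.0396 -0.0232 0.0033 8.2; -0.0425 -0.0173 0.0033 8.2; -0.0445 -0.011 0.0033 8.2; -0.0457 -0.0045 0.0033 8.2; -0.0458 0.002 0.0033 8.2; -0.0451 0.0085 0.0033 8.2; -0.0434 0.0149 0.0033 8.2; -0.0408 0.0209 0.0033 8.2", "claw": 1, "squeeze": 4}}

```text
clock: 1.7
tool_pos: [0.4709, 0.2686, 0.2006]
ee_rot: [180.0, -0.0, 89.7]
contact_force: [0.2, 0.9, -0.4]
grip_width: 0.0918
gripper_force: 0.0
```

```bash
python3 - <<'E'
from h import *
s=read_state();print(s["joint_pos"])
plan(.545,.211,.09,71.4,6)
E
```

```text
[-51.56319653  18.93867693  21.25167615 105.13316942  -8.0483848
  57.34009391 -27.27942878]
-0.0095 0.0124 0.0184 3.05; -0.0089 0.0129 0.0184 3.05; -0.0082 0.0133 0.0184 3.05; -0.0075 0.0138 0.0184 3.05; -0.0067 0.0141 0.0184 3.05; -0.0059 0.0145 0.0184 3.05
```

{"method": "arm_command", "body": {"series": "-0.0095 0.0124 0.0184 3.05; -0.0089 0.0129 0.0184 3.05; -0.0082 0.0133 0.0184 3.05; -0.0075 0.0138 0.0184 3.05; -0.0067 0.0141 0.0184 3.05; -0.0059 0.0145 0.0184 3.05; 0 0 0 0"}}

```text
clock: 2.4
tool_pos: [0.5447, 0.2106, 0.0879]
ee_rot: [-179.9, 0.2, 71.5]
contact_force: [-0.1, 0.2, -0.3]
grip_width: 0.0922
gripper_force: 0.0
```

```bash
python3 - <<'E'
from h import *
plan(.5451,.2111,.026,71.4,3)
I,D=get_image("scene");cv2.imwrite("pics/s1.png",I[60:300,220:540].repeat(2,0).repeat(2,1))
E
```

```text
0.0002 0.0001 0.0206 0.05; 0.0002 0.0001 0.0206 0.05; 0.0002 0.0001 0.0206 0.05
```

View pics/s1.png

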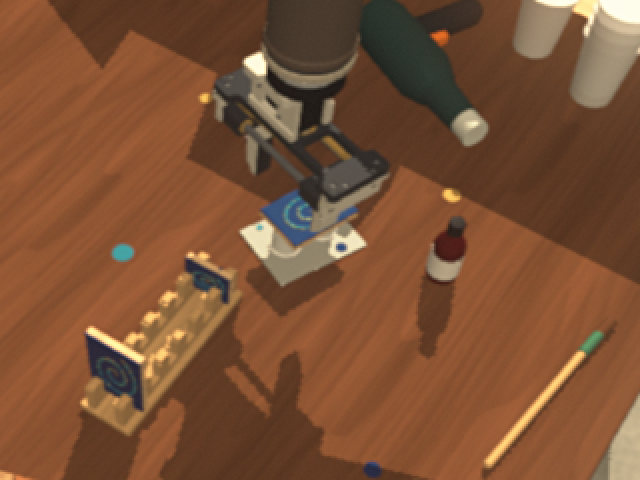

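The gripper is above the panel, with its fingers spanning the width at the rack-side end (crop about (310,205)), and it is clear of everything. I'll go down and pinch lightly.

{"method": "arm_command", "body": {"series": "0 0 0.0206 0; 0 0 0.0206 0; 0 0 0.0206 0; 0 0 0 0"}}

```text
clock: 2.85
tool_pos: [0.5426, 0.2137, 0.027]
ee_rot: [-179.8, 0.1, 71.9]
contact_force: [-0.3, 0.4, 0.1]
grip_width: 0.0921
gripper_force: 0.0
```

{"method": "arm_command", "body": {"series": "0 0 0 0; 0 0 0 0; 0 0 0 0; 0 0 0 0; 0 0 0 0; 0 0 0 0; 0 0 0 0; 0 0 0 0", "claw": 0, "squeeze": 4}}

```text
clock: 3.65
tool_pos: [0.545, 0.2133, 0.0288]
ee_rot: [180.0, -0.1, 71.8]
contact_force: [-1.0, -0.3, 6.2]
grip_width: 0.0644
gripper_force: 4.0
```

{"method": "arm_command", "body": {"series": "0 0 -0.01 0; 0 0 -0.01 0; 0 0 -0.01 0; 0 0 -0.01 0; 0 0 -0.015 0; 0 0 -0.015 0; 0 0 -0.015 0; 0 0 -0.015 0"}}

```text
clock: 4.45
tool_pos: [0.5444, 0.2129, 0.1294]
ee_rot: [180.0, -0.0, 71.8]
contact_force: [0.5, 0.3, -0.7]
grip_width: 0.0641
gripper_force: 4.0
```

```bash
python3 - <<'E'
from h import *
I,D=get_image("scene");cv2.imwrite("pics/s2.png",I[60:300,220:540].repeat(2,0).repeat(2,1))
print(read_state()["clock"],read_state()["joint_pos"])
E
```

```text
4.5 [-44.17536885  27.80472144  24.96395648 103.8927739  -14.65054873
  51.27244852 -30.8078203 ]
```

View pics/s2.png

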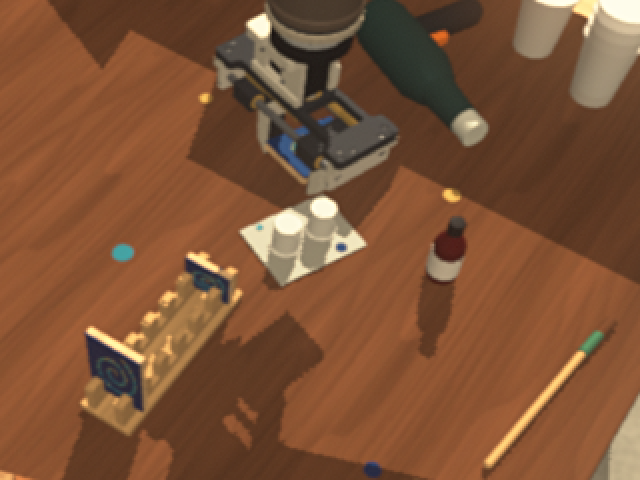

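The panel is lifted off the cups and seems to be held nearly level: the blue face shows at crop (300,150). I'll measure its tilt from the blue pixels and loosen the grip to 3 N.

{"method": "arm_command", "body": {"series": "0 0 -0.02 0; 0 0 -0.02 0; 0 0 -0.02 0; 0 0 0 0", "squeeze": 3}}

```text
clock: 4.9
tool_pos: [0.5459, 0.2133, 0.1908]
ee_rot: [179.8, -0.2, 71.7]
contact_force: [0.6, 1.2, 0.4]
grip_width: 0.0639
gripper_force: 3.0
```

```bash
cat >> h.py <<'E'
def tilt(cam="scene",R=.13,show=False):
    s=read_state();I,D=get_image(cam);P=cloud(cam,D)
    p=np.array(s["tool_pos"])+[0,0,.019];a=np.radians(s["ee_rot"][2])
    L=(P-p)@np.array([[np.cos(a),np.sin(a),0],[np.sin(a),-np.cos(a),0],[0,0,1.]]).T  # tool x, tool y, up, about grasp
    I=I.astype(int);blue=(I[...,0]>I[...,2]+25)&(D>0)&(np.abs(L[...,1])<.034)&(np.linalg.norm(L,axis=-1)<R)
    ply=(I[...,2]>I[...,0]+25)&(D>0)&(np.abs(L[...,1])<.03)&(np.linalg.norm(L,axis=-1)<R)&(P[...,2]>.02)
    for n,m in(("blue",blue),("ply",ply)):
        q=L[m]
        if len(q)<15: print(n,len(q));continue
        c=np.median(q,0);U,S,V=np.linalg.svd(q-q.mean(0),full_matrices=False)
        print(n,len(q),"c",c.round(3),"x",np.percentile(q[:,0],[2,98]).round(3),"up",np.percentile(q[:,2],[2,98]).round(3),"normal",V[2].round(2))
    return I,D,L
E
python3 - <<'E'
from h import *
tilt();print(read_state()["tool_pos"]);tilt("top")
E
```

```text
blue 141 c [-0.005 -0.012  0.002] x [-0.014  0.015] up [-0.005  0.006] normal [ 0.3  -0.03  0.95]
ply 630 c [-0.022  0.007  0.096] x [-0.027  0.023] up [-0.003  0.124] normal [ 0.67 -0.75  0.02]
[0.5450994  0.21319041 0.18918761]
blue 143 c [-0.002 -0.     0.003] x [-0.026  0.002] up [-0.     0.083] normal [-0.95 -0.   -0.32]
ply 346 c [-0.022 -0.007  0.093] x [-0.025 -0.013] up [-0.003  0.102] normal [-1.   -0.01 -0.1 ]
```

{"method": "arm_command", "body": {"series": "0 0 -0.04 0; 0 0 0.03 0; 0 0 -0.04 0; 0 0 0.03 0; 0 0 -0.04 0; 0 0 0.03 0; 0 0 0 0; 0 0 0 0"}}

```text
clock: 5.8
tool_pos: [0.5434, 0.2126, 0.2169]
ee_rot: [-179.9, 0.1, 71.8]
contact_force: [0.2, -0.7, -1.3]
grip_width: 0.0642
gripper_force: 3.0
```

```bash
python3 - <<'E'
from h import *
I,D,L=tilt();print(read_state()["tool_pos"])
E
```

```text
blue 6
ply 697 c [-0.021  0.007  0.097] x [-0.026  0.024] up [0.002 0.123] normal [ 0.66 -0.75  0.05]
[0.54401974 0.21277499 0.21768052]
```

```bash
python3 - <<'E'
from h import *
I,D=get_image("scene");cv2.imwrite("pics/s3.png",I[40:200,270:470].repeat(3,0).repeat(3,1))
E
```

```text
(no output)
```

View pics/s3.png

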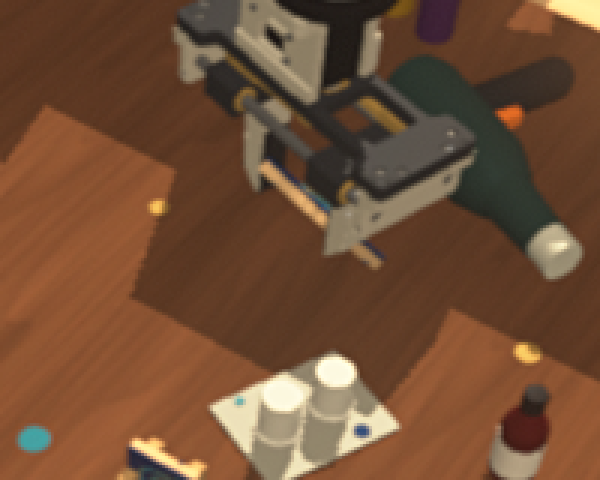

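The panel is hanging steeply, roughly 65° down: it is almost edge-on in the view, with its lower end at (375,262) toward +y and the resin facing +y. I'll carry it over the rack to the far (−y) end of the rest. Moving +y there, the block's end edge can tip it over, resin down.

```bash
python3 - <<'E'
from h import *
plan(.53,-.314,.217,110.3,16)
E
```

```text
-0.0316 0.0095 0.0001 -2.41; -0.0319 0.0081 0.0001 -2.41; -0.0322 0.0068 0.0001 -2.41; -0.0325 0.0054 0.0001 -2.41; -0.0327 0.0040 0.0001 -2.41; -0.0328 0.0027 0.0001 -2.41; -0.0329 0.0013 0.0001 -2.41; -0.0329 -0.0001 0.0001 -2.41; -0.0329 -0.0015 0.0001 -2.41; -0.0328 -0.0029 0.0001 -2.41; -0.0327 -0.0042 0.0001 -2.41; -0.0325 -0.0056 0.0001 -2.41; -0.0322 -0.0070 0.0001 -2.41; -0.0319 -0.0083 0.0001 -2.41; -0.0315 -0.0097 0.0001 -2.41; -0.0311 -0.0110 0.0001 -2.41
```

{"method": "arm_command", "body": {"series": "-0.0316 0.0095 0 -2.41; -0.0319 0.0081 0 -2.41; -0.0322 0.0068 0 -2.41; -0.0325 0.0054 0 -2.41; -0.0327 0.004 0 -2.41; -0.0328 0.0027 0 -2.41; -0.0329 0.0013 0 -2.41; -0.0329 0 0 -2.41"}}

```text
clock: 6.7
tool_pos: [0.5376, -0.0518, 0.2188]
ee_rot: [179.9, -0.0, 91.1]
contact_force: [-0.5, 0.3, -0.6]
grip_width: 0.0639
gripper_force: 3.0
```

{"method": "arm_command", "body": {"series": "-0.0329 -0.0015 0 -2.41; -0.0328 -0.0029 0 -2.41; -0.0327 -0.0042 0 -2.41; -0.0325 -0.0056 0 -2.41; -0.0322 -0.007 0 -2.41; -0.0319 -0.0083 0 -2.41; -0.0315 -0.0097 0 -2.41; -0.0311 -0.011 0 -2.41"}}

```text
clock: 7.5
tool_pos: [0.5304, -0.3154, 0.2187]
ee_rot: [180.0, 0.0, 110.4]
contact_force: [1.0, -0.1, -1.3]
grip_width: 0.0639
gripper_force: 3.0
```

```bash
python3 - <<'E'
from h import *
s=read_state();print(s["tool_pos"],s["ee_rot"][2],s["joint_pos"])
I,D,L=tilt()
cv2.imwrite("pics/s4.png",I[200:440,60:360].astype(np.uint8).repeat(2,0).repeat(2,1))
tilt("top")
E
```

```text
[ 0.53041433 -0.31544607  0.21869659] 110.4223063019151 [  7.61421142  25.63436689  26.54766466  93.52634452 -12.46449135
  63.74404096  57.86197772]
blue 92 c [ 0.005 -0.021 -0.005] x [-0.005  0.046] up [-0.056  0.08 ] normal [-0.55  0.68 -0.48]
ply 604 c [-0.023  0.011  0.095] x [-0.032  0.023] up [0.003 0.124] normal [-0.61  0.77 -0.17]
blue 2124 c [ 0.023 -0.001 -0.026] x [0.001 0.048] up [-0.057  0.003] normal [ 0.82 -0.    0.57]
ply 704 c [ 0.026 -0.002  0.096] x [-0.012  0.031] up [-0.029  0.114] normal [ 0.98 -0.05 -0.19]
```

View pics/s4.png

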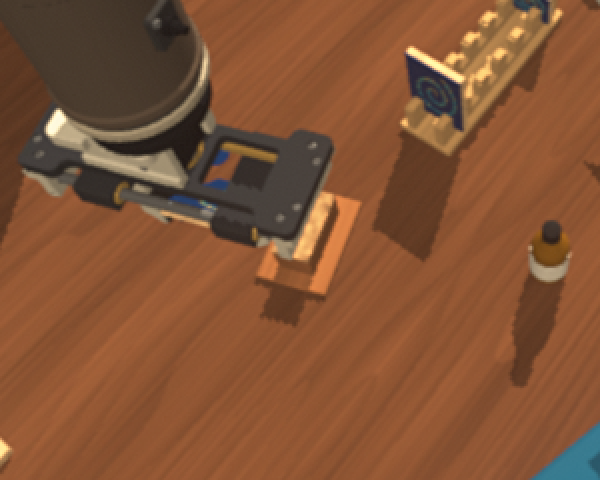

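From the top camera the panel hangs 55° down, with its resin normal at (0.82, 0, 0.57), and it is in line with the block. I'll lower it just outside the block's end so the lower edge sits about 12 mm below the cork top.

{"method": "arm_command", "body": {"series": "-0.008 0 0.03 0; 0 0 0.04 0; 0 0 0.04 0; 0 0 0.03 0; 0 0 0.011 0; 0 0 0 0", "squeeze": 4}}

```text
clock: 8.2
tool_pos: [0.5327, -0.3208, 0.0662]
ee_rot: [-179.9, -0.1, 110.3]
contact_force: [-0.3, -0.8, -0.2]
grip_width: 0.064
gripper_force: 4.0
```

```bash
python3 - <<'E'
from h import *
tilt("top");s=read_state();p=s["tool_pos"];print(p,s["contact_force"])
d=p[:2]-[.5007,-.2343];print("s",d@[-.347,.938],"lat",d@[.938,.347])
E
```

```text
blue 1355 c [ 0.024 -0.001 -0.024] x [-0.005  0.047] up [-0.056  0.077] normal [ 0.9  -0.01  0.44]
ply 935 c [ 0.077 -0.    -0.044] x [0.021 0.12 ] up [-0.048  0.114] normal [-0.01 -1.   -0.03]
[ 0.53349027 -0.32150787  0.06775887] [-0.96913309  0.21640539 -0.585801  ]
s -0.09317920514136842 lat 0.0004961417548279296
```

{"method": "arm_command", "body": {"series": "0.012 0 0.0015 0; 0.0104 0 -0.0072 0; 0.0118 0 -0.0052 0; 0.0124 0 -0.0031 0; 0.0064 0 -0.0007 0; 0.016 0 0.0008 0; 0.0154 0 0.005 0; 0 0 0 0"}}

```text
clock: 9.05
tool_pos: [0.503, -0.2396, 0.0757]
ee_rot: [-180.0, -0.1, 110.5]
contact_force: [0.1, 0.3, -0.8]
grip_width: 0.0638
gripper_force: 4.0
```

```bash
python3 - <<'E'
from h import *
I,D,L=tilt("scene");s=read_state();p=s["tool_pos"];print(p,s["contact_force"])
d=p[:2]-[.5007,-.2343];print("s",d@[-.347,.938],"lat",d@[.938,.347])
cv2.imwrite("pics/s5.png",I[240:420,110:310].astype(np.uint8).repeat(3,0).repeat(3,1))
E
```

```text
blue 0
ply 1563 c [-0.026  0.002 -0.019] x [-0.048  0.014] up [-0.063  0.111] normal [-0.99  0.05  0.13]
[ 0.50352678 -0.24109226  0.07601939] [ 0.05629156 -0.15925953 -0.47624028]
s -0.007352035114794636 lat 0.00029460043940344517
```

View pics/s5.png

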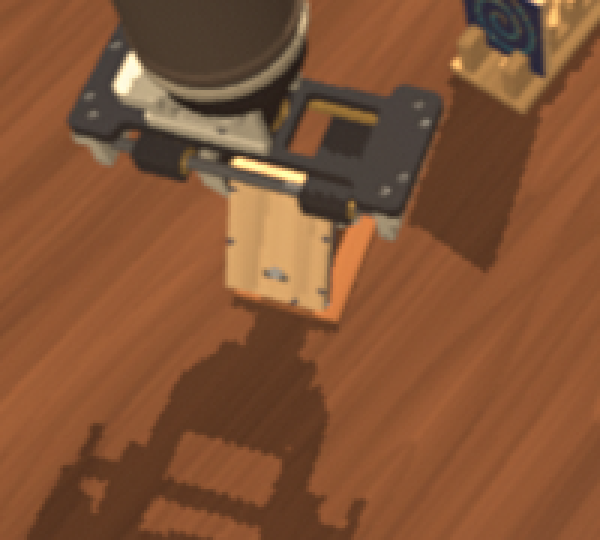

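The bare plywood face with the hanger plate (crop (275,275)) now faces the camera, so the panel is tipping over the block's end as planned. I'll continue the arc down to flat.

{"method": "arm_command", "body": {"series": "0.0133 0 0.0082 0; 0.0118 0 0.0115 0; 0.0048 0 0.0075 0; 0.0036 0 0.007 0; 0.0025 0 0.008 0; 0.001 0 0.008 0; 0 0 0 0; 0 0 0 0"}}

```text
clock: 9.9
tool_pos: [0.4907, -0.208, 0.0256]
ee_rot: [-180.0, -0.0, 110.3]
contact_force: [-0.3, -0.2, -0.4]
grip_width: 0.0639
gripper_force: 4.0
```

```bash
cat >> h.py <<'E'
def panel():
    I,D=get_image("top");P=cloud("top",D);Z=P[...,2]
    m=(D>0)&(np.hypot(P[...,0]-.5007,P[...,1]+.2343)<.08)&(Z>.04)&(Z<.062)
    q=P[m];r=cv2.minAreaRect((q[:,:2]*1000).astype(np.float32))
    A=np.c_[q[:,:2],np.ones(len(q))];k=np.linalg.lstsq(A,q[:,2],rcond=None)[0];d=np.array(r[0])/1000-[.5007,-.2343]
    print("panel",len(q),r,"z",np.median(q[:,2]),"slope",k[:2].round(3),"ds",d@[-.347,.938],"dlat",d@[.938,.347])
    return I
E
python3 - <<'E'
from h import *
panel();s=read_state();p=s["tool_pos"];print(p,s["contact_force"])
d=p[:2]-[.5007,-.2343];print("s",d@[-.347,.938],"lat",d@[.938,.347])
I,D=get_image("scene");cv2.imwrite("pics/s6.png",I[240:420,110:310].repeat(3,0).repeat(3,1))
E
```

```text
panel 78 ((490.3074645996094, -212.28260803222656), (68.7088851928711, 27.288660049438477), 19.357065200805664) z 0.04981252634997955 slope [ 0.016 -0.12 ] ds 0.02425852344970704 dlat -0.002108163192749041
[ 0.49087972 -0.20797783  0.02582612] [ 0.24495857 -0.15927277 -0.06082381]
s 0.028097835300776464 lat -7.762667482411716e-05
```

View pics/s6.png

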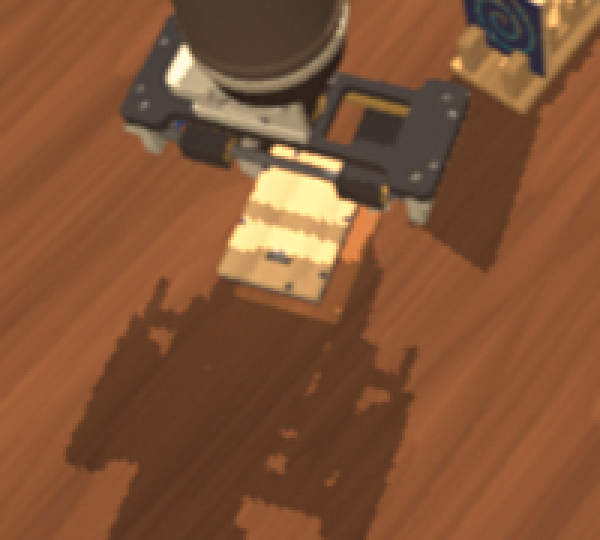

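The panel lies resin down on the rest with the bare plywood up, over the block (crop about (285,230)). I'll check its tilt from the scene depth before letting go.

```bash
python3 - <<'E'
from h import *
I,D=get_image("scene");P=cloud("scene",D)
d=P[...,:2]-[.5007,-.2343];s=d@[-.347,.938];l=d@[.938,.347]
m=(D>0)&(abs(l)<.028)&(s>-.055)&(s<.008)&(P[...,2]>.035)&(P[...,2]<.075)
q=np.c_[s[m],l[m],P[...,2][m]];A=np.c_[q[:,:2],np.ones(len(q))];k=np.linalg.lstsq(A,q[:,2],rcond=None)[0]
print(len(q),k,"s",np.percentile(q[:,0],[.5,50]),"resid",np.std(A@k-q[:,2]))
E
```

```text
1022 [0.01644351 0.00046739 0.05154575] s [-0.0549118 -0.0253498] resid 0.0017975130120861673
```

It is flat to about 1°, with its top at 51 mm. I'll release, raise clear and measure.

{"method": "arm_command", "body": {"series": "0 0 0 0; 0 0 0 0; 0 0 0 0; 0 0 0 0; 0 0 0 0; 0 0 0 0; 0 0 0 0; 0 0 0 0", "claw": 1}}

```text
clock: 10.85
tool_pos: [0.4909, -0.2077, 0.0258]
ee_rot: [180.0, 0.0, 110.3]
contact_force: [0.1, -0.2, 0.1]
grip_width: 0.0919
gripper_force: 0.0
```

{"method": "arm_command", "body": {"series": "0 0 -0.02 0; 0 0 -0.04 0; 0 0 -0.05 0; 0.04 0 -0.04 0; 0.05 0 0 0; 0.05 0 0 0; 0.05 0 0 0; 0 0 0 0"}}

```text
clock: 11.65
tool_pos: [0.4241, -0.0277, 0.1709]
ee_rot: [-180.0, -0.2, 110.8]
contact_force: [0.6, -0.0, 0.1]
grip_width: 0.0919
gripper_force: 0.0
```

```bash
python3 - <<'E'
from h import *
I=panel();print(read_state())
cv2.imwrite("pics/t7.png",I[200:340,360:520].repeat(3,0).repeat(3,1))
E
```

```text
panel 997 ((509.4132080078125, -258.3522644042969), (63.36249923706055, 57.46690368652344), 20.311279296875) z 0.05068173068817652 slope [-0.007  0.   ] ds -0.025584507189941395 dlat -0.00017314663696288524
{'clock': 11.7, 'joint_pos': array([-24.24202993,  10.05227344,  24.66316455, 121.99816692,
        -5.64261816,  49.00649937,  24.47744584]), 'joint_vel': array([ 3.34578308,  1.39441871,  2.99774163, -2.03775252,  0.3251931 ,
       -0.25623261,  2.63758527]), 'effort': array([ -2.48715609, -37.66255975,   0.78104496, -25.0349468 ,
        -0.26089741,   0.2620944 ,  -0.87433482]), 'tool_pos': array([ 0.42552858, -0.03061012,  0.17125654]), 'ee_rot': array([ 1.79989072e+02, -8.04904000e-02,  1.10681165e+02]), 'contact_force': array([ 0.47802992, -0.94883299, -0.08310819]), 'torque': array([-0.14035107, -0.00405678, -0.04112585]), 'gripper_force': 0.0, 'grip_width': 0.09162640548018512}
```

View pics/t7.png

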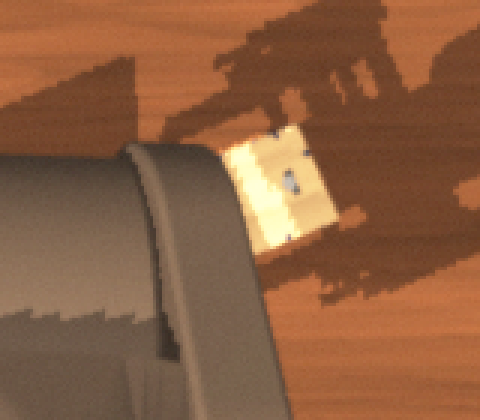

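The panel is flat and square to the block, but its −y end is at s = −54 mm instead of −44.5 mm. The centre is therefore about 10 mm too far toward −y. I'll regrip near the centre and shift it.

```bash
python3 - <<'E'
from h import *
plan(.5042,-.2437,.12,110.3,7)
E
```

```text
-0.0324 -0.0002 0.0073 0.05; -0.0324 -0.0002 0.0073 0.05; -0.0324 -0.0002 0.0073 0.05; -0.0324 -0.0001 0.0073 0.05; -0.0324 -0.0001 0.0073 0.05; -0.0324 -0.0001 0.0073 0.05; -0.0324 -0.0001 0.0073 0.05
```

{"method": "arm_command", "body": {"series": "-0.0324 0 0.0073 0; -0.0324 0 0.0073 0; -0.0324 0 0.0073 0; -0.0324 0 0.0073 0; -0.0324 0 0.0073 0; -0.0324 0 0.0073 0; -0.0324 0 0.0073 0; 0 0 0 0"}}

```text
clock: 12.5
tool_pos: [0.5051, -0.2528, 0.1194]
ee_rot: [-179.9, 0.2, 110.0]
contact_force: [-0.2, 0.8, 0.4]
grip_width: 0.0917
gripper_force: 0.0
```

```bash
python3 - <<'E'
from h import *
plan(.5042,-.2437,.026,110.3,5)
E
```

```text
0.0018 0.0004 0.0187 -0.07; 0.0018 0.0004 0.0187 -0.07; 0.0018 0.0005 0.0187 -0.07; 0.0018 0.0005 0.0187 -0.07; 0.0018 0.0005 0.0187 -0.07
```

{"method": "arm_command", "body": {"series": "0.0015 0 0.019 0; 0.0015 0 0.019 0; 0.0015 0 0.019 0; 0.0015 0 0.019 0; 0.0015 0 0.018 0; 0 0 0 0; 0 0 0 0"}}

```text
clock: 13.2
tool_pos: [0.5025, -0.24, 0.0263]
ee_rot: [-180.0, -0.0, 110.3]
contact_force: [-0.4, -0.6, 1.1]
grip_width: 0.0917
gripper_force: 0.0
```

{"method": "arm_command", "body": {"series": "0 0 0 0; 0 0 0 0; 0 0 0 0; 0 0 0 0; 0 0 0 0; 0 0 0 0; 0 0 0 0; 0 0 0 0", "claw": 0, "squeeze": 6}}

```text
clock: 14.0
tool_pos: [0.503, -0.2396, 0.0265]
ee_rot: [180.0, 0.0, 110.3]
contact_force: [-0.8, 0.4, 5.9]
grip_width: 0.0638
gripper_force: 6.0
```

Gripped. I'll lift 2 mm, shift 10 mm along +tool x, lower and release.

{"method": "arm_command", "body": {"series": "0 0 -0.002 0; 0.0025 0 0 0; 0.0025 0 0 0; 0.0025 0 0 0; 0.0025 0 0 0; 0 0 0.001 0; 0 0 0.0005 0; 0 0 0 0"}}

```text
clock: 14.8
tool_pos: [0.4992, -0.2301, 0.0265]
ee_rot: [180.0, -0.0, 110.3]
contact_force: [0.1, 0.2, -0.0]
grip_width: 0.0641
gripper_force: 6.0
```

{"method": "arm_command", "body": {"series": "0 0 0 0; 0 0 0 0; 0 0 0 0; 0 0 0 0; 0 0 0 0; 0 0 0 0; 0 0 0 0; 0 0 0 0", "claw": 1}}

```text
clock: 15.6
tool_pos: [0.4993, -0.2301, 0.0266]
ee_rot: [180.0, 0.0, 110.3]
contact_force: [1.1, -0.4, -0.4]
grip_width: 0.0921
gripper_force: 0.0
```

{"method": "arm_command", "body": {"series": "0 0 -0.02 0; 0 0 -0.04 0; 0 0 -0.05 0; 0 0 -0.05 0; -0.03 -0.04 -0.03 0; -0.03 -0.04 0 0; -0.03 -0.04 0 0; -0.03 -0.04 0 0"}}

```text
clock: 16.4
tool_pos: [0.3937, -0.3934, 0.2128]
ee_rot: [179.9, 0.0, 110.4]
contact_force: [0.7, -0.4, -0.0]
grip_width: 0.0912
gripper_force: 0.0
```

```bash
python3 - <<'E'
from h import *
I=panel();print(read_state()["tool_pos"])
cv2.imwrite("pics/t8.png",I[180:360,340:560].repeat(3,0).repeat(3,1))
E
```

```text
panel 1720 ((500.14862060546875, -234.1173858642578), (63.94382095336914, 90.00843048095703), 20.354536056518555) z 0.050761880297003584 slope [-0.001 -0.013] ds 0.0003626207092285432 dlat -0.00045382676696783256
[ 0.38660717 -0.40179324  0.21342376]
```

View pics/t8.png

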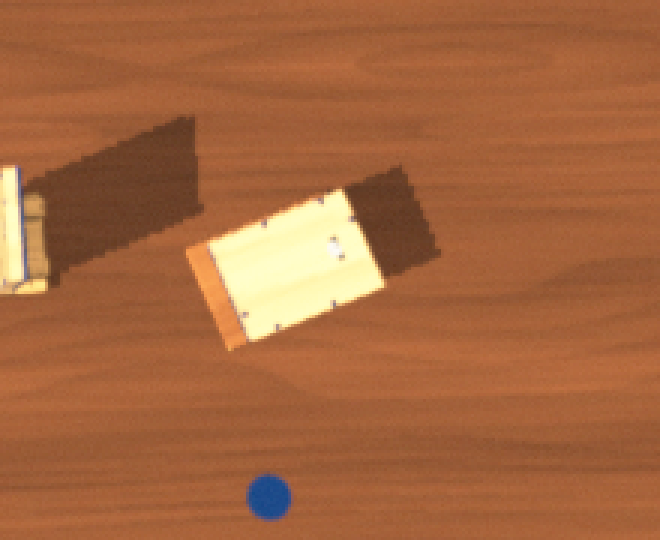

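The whole panel is visible around crop (297,265), plywood up, flat, centred to within 1 mm and aligned with the block. The arm is clear of it, so I'm handing the job in.

```bash
python3 -c "
from bench import *
print(sign_off())"
```

```text
the job is handed in; nothing more can be done
None
```

The panel is turned over and lies resin face down on the cork rest, flat, square and centred to within about 1 mm by the last camera measurement; the job is handed in, but no verdict was returned.

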